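# Close the evidence tub with the lid that fits

## Task

Close the open coin tub on the black mat with the one red lid that belongs to it: the three lids look alike, so try them on until you find the one that goes down over the neck, and press it until it snaps fully home, level all round. Leave the other two lids lying flat on the desk, clear of the tub, and do not disturb the phone or the stapler.

Things in the scene. Friction and masses are not known exactly. Their poses are not given: they have to be found in the camera images.
- lid_1: One of three red round lids, alike from above; which one fits changes every start. 124 mm across its 4 mm bottom lip, 116 mm above it; flat top 20 mm above the underside. On top a grip bar 70 mm long (lid's own x), 18 wide (y), 29 high: its top is 49 mm above the underside. 80 to 145 g. Origin: centre of the underside, z up; it starts flat on the desk, z = 0.
- lid_2: Second red lid: same outside, mass range and origin as lid_1. Underneath, out of sight, each lid has a solid round plug flush with the lip and, round it, a ring-shaped groove 8 mm wide and 17 mm deep. The groove's mean diameter differs between lids (80, 92 or 104 mm); neither looks from above nor the name tell which fits the tub.
- lid_3: Third red lid: same outside, mass range and origin as lid_1; only the hidden groove underneath differs (see lid_2).
- tub_rim (a point): Centre of the top of the neck of the tub to close, z up, 90 mm above the desk. The neck stands 18 mm above the tub's shoulder; its wall is 4 mm thick, mean diameter 80, 92 or 104 mm, changing from start to start. Only the lid with that groove diameter fits, with 2 mm play each side. A wrong lid stays perched on the neck, underside level with its top, however hard it is pressed.
- tub_shoulder (a point): Centre of the tub's flat shoulder, 72 mm above the desk, 144 mm across, with three red sprung clips round it. The right lid, centred, drops about 5 mm over the neck until its lip meets the clips; pressed straight down with about 5 to 10 N it snaps past them and is home with its underside 17 mm below the neck's top, 1 mm above the shoulder. Any yaw will do.
- mat: Thin black mat 210 mm square, 3 mm thick, under the tub to close; origin at its centre underneath, on the tub's axis. The white tub is fixed and cannot be moved. Two more white tubs of the other neck sizes stand at the robot's rear right and stay open.
- phone: Bystander: black phone lying flat, 75 x 155 x 9 mm (x, y, z), origin at the centre of its underside. Leave it alone.
- stapler: Bystander: blue stapler, 140 x 38 x 60 mm (x, y, z), origin at the centre of its underside. Leave it alone.
Not all that is in view belongs to the job. What is shaped like the lid_2 but blue or turquoise is not meant.

How it is judged:
By the outcome, as a careful person would: the job done as asked, in the order asked, and still so for the second after the job is handed in, with the robot touching nothing.
It also fails if it takes over 72 s, if anything falls off the work surface, if the arm or the gripper's body presses on something with over 40 N, if the wrist force passes 120 N, or if a joint passes its speed limit or range.

## Robot

A 6-joint arm with a two-finger parallel gripper is mounted at the origin on the work surface. World frame = base frame: x ahead of the robot, y to its left, z up, the work surface at z = 0. Lengths are in m, angles in rad, forces in N, time in s.
With the tool pointing down it reaches from about 0.35 to 0.775 m from the base axis. Payload 5.5 kg.
Tool frame: the origin (TCP) lies at the very end of the fingers, on their centre line; the grasp point (between the pads) lies env.hold_point_z behind it (env.hold_point_z is the distance from the TCP to the grasp point, in m); z points along the fingers, y is the line along which they close (so a half turn about z gives the same grasp; the last joint's range is limited). The gripper opens to 85 mm and grips with 20 to 120 N. Pads are 22 mm wide; open, the fingers measure 114 mm over their backs; the gripper's body (76 mm by 85 mm) begins 54 mm behind the grasp point. The pads swing forward as they close: fully open they stand 13 mm farther back than shut.
Start: joints at [0.971, 0.313, 0.046, 1.304, 0, 1.431], TCP at [0.255, 0.515, 0.208] pointing down, gripper open.
Joint ranges: [-2.76, 2.76], [-0.86, 1.69], [-1.03, 1.26], [-2.2, 2.34], [-1.47, 1.5], [-3.14, 3.14]. Speed limits (rad/s): [2.57, 2.57, 3.14, 3.14, 3.14, 3.14].

## Interface

Orientations are given as a unit quaternion [w, x, y, z].
In Python, from workcell import env gives the robot as it stands.
- The arm moves only by the tool carry_out, never from a script. Its argument "steps" is a list of rows, each a list of 3 entries, a list of its own where there are three numbers: the turn, a rotation vector about the tool's x, y, z in degrees, then the shift along the tool's x, y, z in cm, then the closure in counts, from 0 (fully open) to 255 (shut). A call has exactly 8 rows; each row is the pose to reach, as a shift and turn from the pose commanded when the call began, along the tool's axes at that moment; what a row does not reach only later rows make up. A row lasts 1/8 s, in which the tool goes at most 62.5 mm and 10.7 degrees, less where a joint would pass 70% of its speed; a pose out of reach is approached as far as the arm can. A call with a gripper value outside its range is refused whole. The fingers move at their own pace and stop on an object; "force" is the grip in N (left out, the last holds). Time passes only in rows, so rows that repeat a pose let the fingers close, or fill a call up. It gives the time, the measured TCP pose, the force, the opening and the grip force at its end, in the units of the state.
- env.get_state(): the state, without advancing time (a new reading comes with each control period).
- env.read_camera(name): name is "scene" or "side" or "wrist"; returns (picture, depth): 384x512x3 uint8, red, green, blue; 384x512 float32, m along the optical axis (not along the pixel's ray), 0 where there is no reading.
- env.get_calibration(name): a dict with "fx", "fy", "cx", "cy" (pixels), "D" ([k1, k2, p1, p2, k3] as OpenCV has them; the pictures are not rectified), "origin" and "orientation" of the camera in the world. Camera axes: x right, y up, looking along -z (the intrinsics and any distortion apply to the point x, -y, -z); pixel columns grow to the right and rows downward; lengths in m; the calibration is good to about 2 mm. A picture is of the moment at which its call begins: read the wrist's pose just before it. get_calibration takes no time and is no camera call; for the wrist camera it gives the pose at the moment of the call.
- env.hand_in(): hands the job in; it is judged then, once.
The state is a dict: "clock": time; "joint_pos": joint angles; "qvel": joint speeds; "tau": joint torques, N m; "tcp_pos": TCP position; "orientation": TCP orientation; "wrist_force": force on the tool from outside, world axes, zero at the start; "ft_torque": the same for the moment, N m; "finger_gap": finger opening in m; "grip_force": force on a finger pad.
Only numpy, scipy, OpenCV 4.12 (cv2) and the standard library are available. Lean on these libraries where they do the work, as an engineer would, in place of code of your own. Each camera call takes 0.05 s, during which the arm holds its last target. There are 200 camera calls.

## Working session

There is one attempt and no reset: what is moved stays moved. The work goes in short steps, Python scripts to look and compute and a tool call to move; the robot and the scene stay as the last step left them, time stands still between calls to the robot, and variables do not carry over. Pictures are saved under pics/ and viewed, at most 10 in all, crops included, and the job is handed in when it is done.

Besides the shell and the picture viewer there is one more tool, called after "Request:" by a JSON object that holds its "fn" and its "kwargs". carry_out: Moves the arm, as the interface text tells. Its arguments: {"type":"object","properties":{"steps":{"type":"array","items":{"type":"array"}},"force":{"type":"number"}},"required":["steps"]}

```bash
mkdir -p pics; ls; cat > h.py <<'E'
import numpy as np, cv2
from scipy.spatial.transform import Rotation as R
from workcell import env
def rot(q): return R.from_quat([q[1],q[2],q[3],q[0]])
def cam(n):
    c=env.get_calibration(n); im,d=env.read_camera(n); return c,im,d
def ray(c,px):
    K=np.array([[c['fx'],0,c['cx']],[0,c['fy'],c['cy']],[0,0,1.]])
    u=cv2.undistortPoints(np.array(px,float).reshape(-1,1,2),K,np.array(c['D'],float)).reshape(-1,2)
    d=np.c_[u[:,0],-u[:,1],-np.ones(len(u))]
    return rot(c['orientation']).apply(d)
def plane(c,px,z):
    d=ray(c,px); o=np.array(c['origin']); return o+d*((z-o[2])/d[:,2])[:,None]
def depthpts(c,px,dep):
    d=ray(c,px); return np.array(c['origin'])+d*np.array(dep)[:,None]
def save(n,im): cv2.imwrite('pics/'+n+'.png',cv2.cvtColor(im,cv2.COLOR_RGB2BGR))
E
python3 - <<'E'
from h import *
s=env.get_state(); print(s, env.hold_point_z)
for n in ['scene','side','wrist']:
    c,im,d=cam(n); print(n,c['origin'],c['orientation']); save(n+'0',im); np.savez(n+'0.npz',im=im,d=d)
a=[cv2.imread('pics/%s0.png'%n) for n in ['scene','side','wrist']]
E
```

```text
pics
{'clock': 0.0, 'joint_pos': array([ 9.71399705e-01,  3.13999964e-01,  4.49459519e-02,  1.30363487e+00,
       -4.76788000e-06,  1.43116891e+00]), 'qvel': array([-0.0008977 , -0.00100434, -0.00130995, -0.0009832 ,  0.0007554 ,
        0.00022108]), 'tau': array([-2.52114049e-03, -4.80631399e+01,  2.98531365e+01,  1.95416354e-02,
       -2.95587870e-04, -1.23830213e-05]), 'tcp_pos': array([0.25484168, 0.51478871, 0.20739569]), 'orientation': array([-3.39535103e-04,  2.27865059e-01,  9.73692261e-01, -8.83268624e-04]), 'wrist_force': array([ 0.15205678, -1.00645249, -0.11973909]), 'ft_torque': array([ 0.01842364,  0.02859941, -0.02453805]), 'grip_force': 0.0, 'finger_gap': 0.085621101364564} 0.0187
scene [1.18203031 0.72322751 0.87513184] [0.33145142 0.14907712 0.41161942 0.8357544 ]
side [ 0.06197073 -0.72963817  0.69458704] [ 0.86514386  0.42936508 -0.12435263 -0.22739425]
wrist [0.18981476 0.54680552 0.37398038] [ 0.84057194 -0.12367261 -0.0755811   0.5219496 ]
```

View pics/scene0.png

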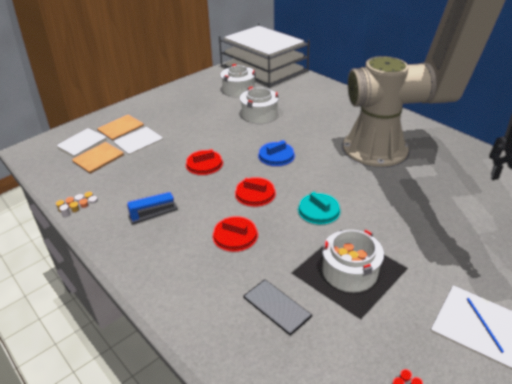

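View pics/side0.png

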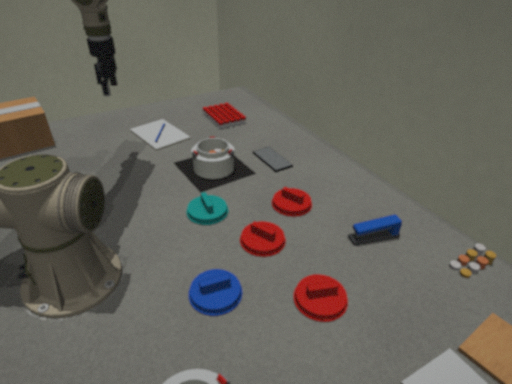

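The scene view shows red lids at about (204,161), (255,191) and (235,233), with the blue one at (276,153) and the turquoise one at (319,208). The open tub is on the mat at (352,260), the phone at (277,305) and the stapler at (150,206). The side view shows the same lids at (320,297), (262,238) and (292,201), with the tub at (213,158).

```bash
cat > m.py <<'E'
from h import *
for n in ['scene','side']:
    c=env.get_calibration(n); z=np.load(n+'0.npz'); im,d=z['im'],z['d']
    hsv=cv2.cvtColor(im,cv2.COLOR_RGB2HSV)
    m=(((hsv[...,0]<8)|(hsv[...,0]>172))&(hsv[...,1]>150)&(hsv[...,2]>50)).astype(np.uint8)
    k,lab,st,ce=cv2.connectedComponentsWithStats(m)
    for i in range(1,k):
        if st[i,4]<250: continue
        v,u=np.nonzero((lab==i)&(d>0)); P=depthpts(c,np.c_[u,v],d[v,u])
        cs,_=cv2.findContours((lab==i).astype(np.uint8),0,2)
        b=P[P[:,2]>.040]
        lo=P[(P[:,2]>.012)&(P[:,2]<.03)]
        bc=b.mean(0) if len(b) else None
        yaw=None
        if len(b)>5:
            w,V=np.linalg.eigh(np.cov(b[:,:2].T)); yaw=np.degrees(np.arctan2(V[1,1],V[0,1]))%180
        (cc,r)=cv2.minEnclosingCircle(lo[:,:2].astype(np.float32)) if len(lo) else (None,0)
        print(n,ce[i].round(),st[i,4],'bar',bc,len(b),'yaw',yaw,'circ',cc,r,'zpct',np.percentile(P[:,2],[5,50,95]).round(3))
    # tub: points in world near z .09
    v,u=np.nonzero(d>0); P=depthpts(c,np.c_[u,v],d[v,u])
    approx=plane(c,[[352,245]] if n=='scene' else [[213,146]],.09)[0]
    q=P[(np.linalg.norm(P[:,:2]-approx[:2],axis=1)<.08)&(P[:,2]>.084)&(P[:,2]<.096)]
    A=np.c_[2*q[:,:2],np.ones(len(q))]; 
    for _ in range(4):
        s=np.linalg.lstsq(np.c_[2*q[:,:2],np.ones(len(q))],(q[:,:2]**2).sum(1),rcond=None)[0]
        r=np.sqrt(s[2]+s[0]**2+s[1]**2); e=np.abs(np.linalg.norm(q[:,:2]-s[:2],axis=1)-r); q=q[e<max(.004,np.percentile(e,85))]
    print(n,'tub',approx,'fit',s[:2],'diam',2*r,len(q))
E
python3 m.py
```

```text
scene [204. 162.] 716 bar [ 0.48318965 -0.33122239  0.04706548] 105 yaw 158.53597741421464 circ (0.4813840985298157, -0.3332296907901764) 0.06155124679207802 zpct [0.006 0.021 0.049]
scene [255. 192.] 914 bar [ 0.46538217 -0.0992346   0.04649797] 132 yaw 115.38033071656673 circ (0.4661255180835724, -0.10135111212730408) 0.06088612228631973 zpct [0.006 0.021 0.048]
scene [235. 234.] 1226 bar [ 0.62634819 -0.00258684  0.04710061] 166 yaw 113.68016837940661 circ (0.6245596408843994, -0.004066510125994682) 0.059920042753219604 zpct [0.005 0.021 0.049]
scene tub [0.50334876 0.28575361 0.09      ] fit [0.5029359  0.28971573] diam 0.10467066965923828 319
side [224. 113.] 510 bar None 0 yaw None circ (0.7096237540245056, 0.6355215311050415) 0.10388490557670593 zpct [0.021 0.027 0.03 ]
side [291. 202.] 872 bar [ 0.62186099 -0.01107046  0.04494998] 102 yaw 114.25460262374627 circ (0.6228786110877991, -0.00921574141830206) 0.058988749980926514 zpct [0.004 0.018 0.046]
side [262. 239.] 1226 bar [ 0.46100056 -0.10651267  0.04533133] 147 yaw 115.53245127742314 circ (0.4614742398262024, -0.10291037708520889) 0.05952523648738861 zpct [0.004 0.019 0.046]
side [320. 298.] 1961 bar [ 0.47554996 -0.33580299  0.04553212] 240 yaw 160.98367149779534 circ (0.4769967496395111, -0.33540642261505127) 0.058835241943597794 zpct [0.003 0.018 0.046]
side tub [0.50035338 0.28053905 0.09      ] fit [0.50006461 0.28988311] diam 0.10457583153097383 118
```

```bash
cat >> h.py <<'E'
def goal(pos,yaw,s=None):
    "tool down, tool x along world yaw(deg); gives turn deg & shift cm in present tool axes"
    s=s or env.get_state(); T=rot(s['orientation'])
    y=np.radians(yaw); X=np.array([np.cos(y),np.sin(y),0]); Z=np.array([0,0,-1.]); G=R.from_matrix(np.c_[X,np.cross(Z,X),Z])
    print('turn',np.degrees((T.inv()*G).as_rotvec()).round(2),'shift',(T.inv().apply(np.array(pos)-s['tcp_pos'])*100).round(2),'t',round(s['clock'],2))
E
python3 - <<'E'
from h import *
s=env.get_state();c=env.get_calibration('wrist');T=rot(s['orientation'])
print(T.inv().apply(np.array(c['origin'])-s['tcp_pos']), T.inv().apply(rot(c['orientation']).apply([0,0,-1])),c['fx'])
y=np.radians(115)
goal(np.r_[np.array([.501,.29])-.09*0-.0*np.array([np.cos(y),np.sin(y)]),.26],115)
E
```

```text
[ 0.07253112 -0.00052435 -0.16647619] [-2.87035375e-01 -3.36533865e-04  9.57919924e-01] 320.6869056685057
turn [-8.000e-02  2.000e-02  3.865e+01] shift [-32.03  -9.24  -5.23] t 0.15
```

Request:
{"fn": "carry_out", "kwargs": {"steps": [[[0,0,10],[-6,-2,-1],0],[[0,0,20],[-12,-4,-2],0],[[0,0,30],[-18,-6,-3],0],[[0,0,38.6],[-24,-8,-4],0],[[0,0,38.6],[-30,-10,-5.2],0],[[0,0,38.6],[-34.4,-11.1,-5.2],0],[[0,0,38.6],[-34.4,-11.1,-5.2],0],[[0,0,38.6],[-34.4,-11.1,-5.2],0]], "force": 40}}

```text
clock: 1.15
tcp_pos: [0.5137, 0.2631, 0.2598]
orientation: [-0.001, 0.537, 0.843, -0.0]
wrist_force: [-1.3, 0.5, -0.0]
finger_gap: 0.0851
grip_force: 0.0
```

```bash
python3 - <<'E'
from h import *
s=env.get_state();print(s['tcp_pos'],s['qvel'].round(3))
c,im,d=cam('wrist'); save('tubw',im); np.savez('tubw.npz',im=im,d=d)
v,u=np.nonzero(d>0); P=depthpts(c,np.c_[u,v],d[v,u])
q=P[(np.linalg.norm(P[:,:2]-[.501,.29],axis=1)<.07)&(P[:,2]>.085)&(P[:,2]<.095)]
rr=[]
for _ in range(4):
    t=np.linalg.lstsq(np.c_[2*q[:,:2],np.ones(len(q))],(q[:,:2]**2).sum(1),rcond=None)[0]
    r=np.sqrt(t[2]+t[0]**2+t[1]**2); e=np.abs(np.linalg.norm(q[:,:2]-t[:2],axis=1)-r); q=q[e<max(.004,np.percentile(e,90))]
e=np.linalg.norm(q[:,:2]-t[:2],axis=1)
print(t[:2],2*r,len(q),np.percentile(e,[2,50,98]),np.median(q[:,2]))
goal([.463,-.102,.20],115)
E
```

```text
[0.51373077 0.263057   0.25978442] [ 0.029 -0.013 -0.008  0.002 -0.003 -0.002]
[0.50216753 0.29001705] 0.10359989129808038 1389 [0.04999678 0.05171895 0.05403897] 0.09075081888484476
turn [-0.06 -0.03  0.09] shift [-30.98 -20.06   6.  ] t 1.2
```

View pics/tubw.png

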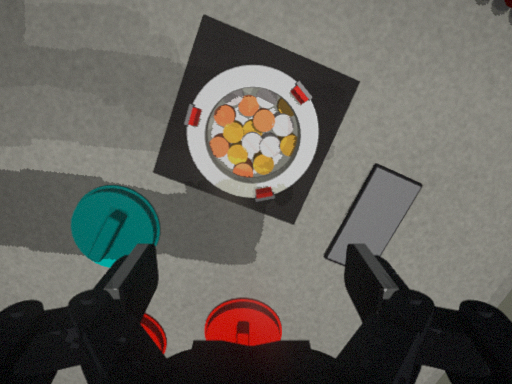

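The wrist view shows the tub on its mat at (252,132). Its neck measures 104 mm, centred at (0.502, 0.290). I'll look at the first lid next.

Request:
{"fn": "carry_out", "kwargs": {"steps": [[[0,0,0],[-5,-3,1],0],[[0,0,0],[-10,-6,2],0],[[0,0,0],[-15,-9,3],0],[[0,0,0],[-20,-12,4],0],[[0,0,0],[-25,-15,5],0],[[0,0,0],[-30,-18,6],0],[[0,0,0],[-34,-20,6],0],[[0,0,0],[-34,-20,6],0]]}}

```text
clock: 2.2
tcp_pos: [0.4768, -0.1306, 0.2001]
orientation: [0.0, 0.538, 0.843, -0.0]
wrist_force: [0.3, 0.6, 0.4]
finger_gap: 0.0852
grip_force: 0.0
```

```bash
cat > lid.py <<'E'
import sys
from h import *
x,y,yaw0=map(float,sys.argv[1:4])
s=env.get_state();print(s['tcp_pos'],s['qvel'].round(3))
c,im,d=cam('wrist'); save(sys.argv[4],im)
hsv=cv2.cvtColor(im,cv2.COLOR_RGB2HSV)
m=((hsv[...,0]<8)|(hsv[...,0]>172))&(hsv[...,1]>120)&(d>0)
v,u=np.nonzero(m); P=depthpts(c,np.c_[u,v],d[v,u])
P=P[np.linalg.norm(P[:,:2]-[x,y],axis=1)<.075]
b=P[P[:,2]>.0445]; rc=cv2.minAreaRect((b[:,:2]*1000).astype(np.float32)); w,V=np.linalg.eigh(np.cov(b[:,:2].T))
print('bar',np.array(rc[0])/1000,rc[1],'mean',b.mean(0),len(b),'yaw',np.degrees(np.arctan2(V[1,1],V[0,1]))%180)
t=P[(P[:,2]>.0165)&(P[:,2]<.024)]; cc,r=cv2.minEnclosingCircle(cv2.convexHull(t[:,:2].astype(np.float32))); 
print('top',cc,r,len(t)); 
e=P[P[:,2]<.03]; print('all',cv2.minEnclosingCircle(e[:,:2].astype(np.float32)))
goal(np.r_[cc,.024],np.degrees(np.arctan2(V[1,1],V[0,1]))%180)
E
python3 lid.py .463 -.102 115 lidA
```

```text
[ 0.47677166 -0.13060971  0.20014952] [ 0.054 -0.012 -0.011  0.019  0.021  0.029]
bar [ 0.46556082 -0.10628024] (141.66978454589844, 77.05885314941406) mean [ 0.45960421 -0.11683464  0.16630758] 2464 yaw 57.46118762423543
top (0.46343663334846497, -0.10310929268598557) 0.05849108844995499 7951
all ((0.4643004834651947, -0.10368645936250687), 0.06313503533601761)
turn [-1.000e-02 -4.000e-02  5.755e+01] shift [ 2.91 -0.1  17.63] t 2.25
```

View pics/lidA.png

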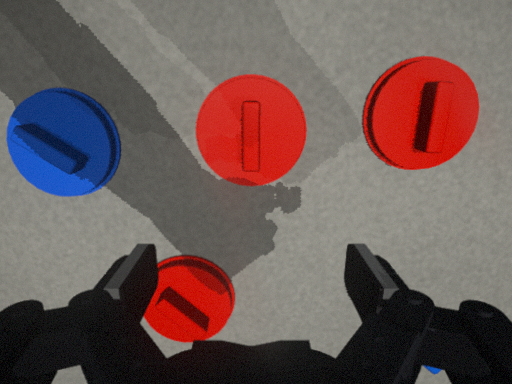

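The lid lies at (251,130) with its bar vertical in the image, so the tool is already aligned. I'll grasp it now.

Request:
{"fn": "carry_out", "kwargs": {"steps": [[[0,0,0],[2.9,-0.1,5],0],[[0,0,0],[2.9,-0.1,10],0],[[0,0,0],[2.9,-0.1,15],0],[[0,0,0],[2.9,-0.1,17.6],0],[[0,0,0],[2.9,-0.1,17.6],120],[[0,0,0],[2.9,-0.1,17.6],255],[[0,0,0],[2.9,-0.1,17.6],255],[[0,0,0],[2.9,-0.1,17.6],255]], "force": 60}}

```text
clock: 3.25
tcp_pos: [0.4648, -0.1039, 0.0254]
orientation: [0.001, 0.537, 0.844, 0.0]
wrist_force: [-0.2, -0.1, -0.5]
finger_gap: 0.0124
grip_force: 0.0
```

```bash
sed -i 's/b=P\[P\[:,2\]>.0445\]/b=P[(P[:,2]>.0445)\&(P[:,2]<.055)]/' lid.py; python3 - <<'E'
from h import *
s=env.get_state();print(s['tcp_pos'],s['finger_gap'],s['grip_force'],s['wrist_force'])
T=rot(s['orientation'])
off=T.inv().apply(np.array([.4636,-.1033,0])-s['tcp_pos']);print('lid in tool',off)
goal([.5022,.29,.16],115)
E
```

```text
[ 0.46476003 -0.10389819  0.02541632] 0.012397271254687451 0.0 [-0.17806728 -0.08045266 -0.52595639]
lid in tool [ 0.00107339 -0.0008374   0.02541337]
turn [0.09 0.09 0.07] shift [ 34.07  20.1  -13.48] t 3.25
```

```bash
python3 - <<'E'
from h import *
s=env.get_state();print(s['clock'],s['tcp_pos'],s['finger_gap'],s['grip_force'])
c,im,d=cam('wrist'); c2,im2,d2=cam('side')
a=np.hstack([im[150:384,100:420],cv2.resize(im2[170:287,180:340],(320,234))]); save('gr',a)
s=env.get_state();print(s['clock'],s['finger_gap'],s['grip_force'])
E
```

```text
3.25 [ 0.46476003 -0.10389819  0.02541632] 0.012397271254687451 0.0
3.35 0.000298107220214473 3.1645669788122177
```

View pics/gr.png

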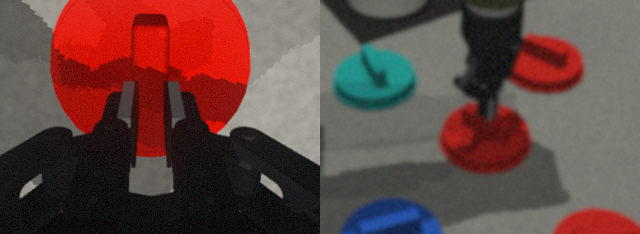

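Request:
{"fn": "carry_out", "kwargs": {"steps": [[[0,0,0],[0,0,0],255],[[0,0,0],[0,0,0],255],[[0,0,0],[0,0,-1],255],[[0,0,0],[0,0,-2],255],[[0,0,0],[0,0,-4],255],[[0,0,0],[0,0,-7],255],[[0,0,0],[0,0,-10],255],[[0,0,0],[0,0,-13.5],255]]}}

```text
clock: 4.35
tcp_pos: [0.4635, -0.1036, 0.1606]
orientation: [-0.0, 0.537, 0.844, 0.0]
wrist_force: [0.5, -0.2, 0.6]
finger_gap: 0.0006
grip_force: 0.0
```

```bash
python3 - <<'E'
from h import *
s=env.get_state();print(s['clock'],s['tcp_pos'],s['finger_gap'],s['grip_force'],s['wrist_force'])
c,im,d=cam('wrist'); c2,im2,d2=cam('side')
a=np.hstack([im[150:384,100:420],cv2.resize(im2[120:276,180:393],(320,234))]); save('gr2',a)
E
```

```text
4.35 [ 0.46352226 -0.10355634  0.16063444] 0.0006017773138143059 0.0 [ 0.46489502 -0.15341265  0.57966335]
```

View pics/gr2.png

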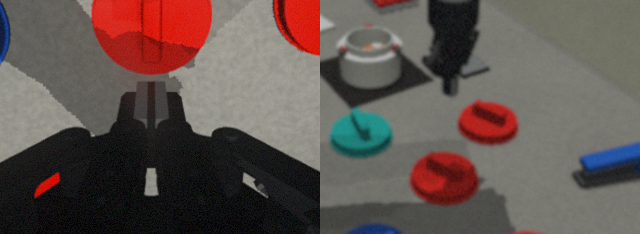

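The bar was between the fingers but the grip closed on nothing. I'll go down a little lower, close in stages and check at each stage.

Request:
{"fn": "carry_out", "kwargs": {"steps": [[[0,0,0],[0,0,0],0],[[0,0,0],[0,0,0],0],[[0,0,0],[0,0,0],0],[[0,0,0],[0,0,4],0],[[0,0,0],[0,0,8],0],[[0,0,0],[0,0,12],0],[[0,0,0],[0,0,13.8],100],[[0,0,0],[0,0,13.8],160]]}}

```text
clock: 5.45
tcp_pos: [0.4619, -0.1029, 0.0194]
orientation: [-0.002, 0.537, 0.844, -0.0]
wrist_force: [-0.3, -0.3, -0.2]
finger_gap: 0.0516
grip_force: 0.0
```

```bash
python3 - <<'E'
from h import *
s=env.get_state();print(s['clock'],s['tcp_pos'],s['finger_gap'],s['grip_force'],s['wrist_force'])
c,im,d=cam('wrist'); np.savez('g3.npz',im=im,d=d)
T=rot(s['orientation'])
for r in [200,215,225,235,245,260,280]:
    P=depthpts(c,[[u,r] for u in range(190,320,6)],[d[r,u] for u in range(190,320,6)])
    t=T.inv().apply(P-s['tcp_pos'])*1000
    print(r,[(int(a[0]),int(a[1]),int(p[2]*1000)) for a,p in zip(t,P)])
for i in range(2):
  env.read_camera('side'); s=env.get_state();print(s['clock'],s['tcp_pos'],s['finger_gap'],s['grip_force'],s['wrist_force'])
E
```

```text
5.45 [ 0.4618521  -0.1028508   0.01938341] 0.051606660208176745 0.0 [-0.26613946 -0.30185697 -0.24161077]
200 [(16, -33, 20), (16, -29, 20), (16, -26, 20), (16, -23, 21), (17, -19, 22), (16, -16, 20), (16, -13, 19), (16, -10, 21), (26, -5, 48), (26, -3, 48), (26, 0, 48), (26, 2, 49), (26, 4, 48), (26, 7, 48), (16, 12, 21), (16, 15, 20), (16, 19, 20), (16, 22, 20), (16, 25, 21), (16, 28, 21), (16, 32, 19), (16, 35, 21)]
215 [(7, -33, 20), (7, -30, 20), (8, -26, 22), (8, -23, 21), (7, -20, 20), (7, -17, 20), (8, -13, 21), (8, -10, 21), (18, -6, 48), (18, -3, 48), (18, 0, 48), (18, 2, 48), (19, 4, 49), (19, 7, 50), (8, 12, 20), (8, 15, 20), (7, 19, 20), (8, 22, 20), (7, 25, 20), (8, 29, 20), (8, 32, 21), (8, 35, 21)]
225 [(1, -34, 20), (1, -30, 20), (1, -27, 20), (2, -23, 21), (2, -20, 20), (1, -17, 20), (1, -13, 20), (1, -10, 19), (13, -6, 48), (13, -3, 48), (14, 0, 49), (14, 2, 49), (13, 5, 48), (13, 7, 48), (1, 12, 20), (2, 16, 20), (1, 19, 20), (2, 22, 21), (1, 26, 19), (1, 29, 20), (1, 32, 20), (2, 36, 21)]
235 [(10, -27, 51), (-3, -30, 21), (-4, -27, 20), (-4, -24, 20), (-3, -20, 
[... 718 characters left out ...]
9), (-3, 2, 49), (-3, 5, 49), (-4, 8, 48), (-19, 13, 21), (-19, 16, 20), (-19, 20, 20), (-19, 23, 21), (-19, 27, 20), (-5, 25, 46), (2, 25, 61), (9, 25, 73)]
280 [(-2, -25, 68), (-11, -25, 55), (-33, -28, 20), (-32, -25, 21), (72, 0, 186), (-32, -18, 22), (-33, -14, 19), (-33, -11, 20), (-14, -6, 49), (-14, -3, 49), (-15, 0, 48), (-14, 2, 49), (-15, 5, 48), (-15, 8, 48), (-33, 13, 19), (-32, 17, 21), (-31, 20, 22), (-33, 24, 20), (-32, 27, 20), (-32, 31, 20), (-5, 25, 64), (1, 25, 75)]
5.55 [ 0.46392323 -0.1037016   0.02148134] 0.03597562259840859 0.0 [ 0.45650717 -0.02912592 -0.61999979]
5.6 [ 0.46449664 -0.10393314  0.02201054] 0.031770370148789855 0.0 [ 0.71432494 -0.79080271  0.88035426]
```

Request:
{"fn": "carry_out", "kwargs": {"steps": [[[0,0,0],[0,0,0.3],150],[[0,0,0],[0,0,0.6],150],[[0,0,0],[0,0,0.9],150],[[0,0,0],[0,0,1.2],150],[[0,0,0],[0,0,1.2],150],[[0,0,0],[0,0,1.2],150],[[0,0,0],[0,0,1.2],150],[[0,0,0],[0,0,1.2],150]]}}

```text
clock: 6.6
tcp_pos: [0.4639, -0.1037, 0.0094]
orientation: [0.0, 0.537, 0.844, 0.0]
wrist_force: [0.0, 0.1, 0.1]
finger_gap: 0.035
grip_force: 0.0
```

```bash
python3 - <<'E'
from h import *
s=env.get_state();print(s['clock'],s['tcp_pos'],s['finger_gap'],s['grip_force'],s['wrist_force'])
c,im,d=cam('wrist')
T=rot(s['orientation'])
v,u=np.nonzero(d>0); P=depthpts(c,np.c_[u,v],d[v,u]); t=T.inv().apply(P-s['tcp_pos'])*1000
hsv=cv2.cvtColor(im,cv2.COLOR_RGB2HSV)[v,u]
k=(hsv[:,1]<90)&(abs(t[:,0])<14)&(abs(t[:,1])<40)&(abs(t[:,1])>9)
print(len(t[k]))
for lo in range(-60,0,3):
    q=t[k&(t[:,2]>lo)&(t[:,2]<=lo+3)]
    if len(q): print(lo,len(q),q.min(0).round(),q.max(0).round())
E
```

```text
6.6 [ 0.46391947 -0.10370336  0.00936996] 0.035049274418564445 0.0 [0.04553197 0.05164903 0.06239239]
7290
-60 114 [ -7. -24. -60.] [ 11.  24. -57.]
-57 126 [ -8. -30. -57.] [ 11.  30. -54.]
-54 132 [ -9. -30. -54.] [ 11.  30. -51.]
-51 118 [ -9. -30. -51.] [ 11.  30. -48.]
-48 114 [-10. -30. -48.] [ 11.  30. -45.]
-45 102 [ -8. -30. -45.] [ 11.  30. -42.]
-42 97 [ -9. -31. -42.] [ 11.  31. -39.]
-39 74 [  6. -29. -39.] [ 11.  31. -36.]
-36 64 [  6. -24. -36.] [ 11.  26. -33.]
-33 64 [  6. -26. -33.] [ 11.  26. -30.]
-30 12 [ 10. -24. -30.] [ 10.  24. -29.]
```

The fingertips really sit about 28 mm behind the reported TCP at this gap, so I'll go lower and close.

Request:
{"fn": "carry_out", "kwargs": {"steps": [[[0,0,0],[0,0,0.4],150],[[0,0,0],[0,0,0.8],150],[[0,0,0],[0,0,1.1],150],[[0,0,0],[0,0,1.1],200],[[0,0,0],[0,0,1.1],255],[[0,0,0],[0,0,1.1],255],[[0,0,0],[0,0,1.1],255],[[0,0,0],[0,0,1.1],255]], "force": 80}}

```text
clock: 7.65
tcp_pos: [0.4638, -0.1037, -0.0017]
orientation: [-0.0, 0.537, 0.844, 0.0]
wrist_force: [0.2, 0.3, -0.2]
finger_gap: 0.0167
grip_force: 78.1
```

```bash
python3 - <<'E'
from h import *
goal([.5022,.29,.14],115)
E
```

```text
turn [ 0.   -0.    0.05] shift [ 34.04  20.15 -14.17] t 7.65
```

Request:
{"fn": "carry_out", "kwargs": {"steps": [[[0,0,0],[0,0,-3],255],[[0,0,0],[0,0,-8],255],[[0,0,0],[3,2,-13],255],[[0,0,0],[7,4,-14.2],255],[[0,0,0],[12,7,-14.2],255],[[0,0,0],[17,10,-14.2],255],[[0,0,0],[22,13,-14.2],255],[[0,0,0],[27,16,-14.2],255]]}}

```text
clock: 8.65
tcp_pos: [0.4944, 0.2106, 0.1404]
orientation: [0.0, 0.537, 0.844, 0.0]
wrist_force: [-0.2, -0.5, -0.8]
finger_gap: 0.0168
grip_force: 78.5
```

Request:
{"fn": "carry_out", "kwargs": {"steps": [[[0,0,0],[4,2.2,0],255],[[0,0,0],[6,3.4,0],255],[[0,0,0],[7,4.1,0],255],[[0,0,0],[7,4.1,0],255],[[0,0,0],[7,4.1,1],255],[[0,0,0],[7,4.1,2],255],[[0,0,0],[7,4.1,3],255],[[0,0,0],[7,4.1,3],255]]}}

```text
clock: 9.65
tcp_pos: [0.5011, 0.2887, 0.1089]
orientation: [-0.001, 0.537, 0.843, -0.001]
wrist_force: [-0.2, 0.0, -0.7]
finger_gap: 0.0168
grip_force: 78.5
```

```bash
python3 - <<'E'
from h import *
s=env.get_state();print(s['tcp_pos'],s['wrist_force'],s['finger_gap'],s['qvel'].round(3))
goal([.5022,.2898,.088],115,s)
E
```

```text
[0.50106242 0.28866192 0.10894036] [-0.18956521  0.02160561 -0.73362854] 0.016781329941008904 [ 0.004 -0.01   0.027  0.012  0.002  0.001]
turn [-0.14 -0.01  0.02] shift [0.05 0.16 2.09] t 9.65
```

Request:
{"fn": "carry_out", "kwargs": {"steps": [[[0,0,0],[0.1,0.15,0],255],[[0,0,0],[0.1,0.15,0.7],255],[[0,0,0],[0.1,0.15,1.4],255],[[0,0,0],[0.1,0.15,1.9],255],[[0,0,0],[0.1,0.15,2.1],255],[[0,0,0],[0.1,0.15,2.2],255],[[0,0,0],[0.1,0.15,2.3],255],[[0,0,0],[0.1,0.15,2.3],255]]}}

```text
clock: 10.65
tcp_pos: [0.5029, 0.291, 0.0882]
orientation: [0.0, 0.537, 0.844, 0.0]
wrist_force: [-2.7, -1.9, 5.6]
finger_gap: 0.0166
grip_force: 79.3
```

```bash
python3 - <<'E'
from h import *
s=env.get_state();print(s['tcp_pos'],s['wrist_force'],s['ft_torque'])
E
```

```text
[0.5028608  0.29099389 0.08819242] [-2.70520405 -1.92008434  5.62353044] [-0.23366474  0.63561338 -0.02827773]
```

Request:
{"fn": "carry_out", "kwargs": {"steps": [[[0,0,0],[-0.08,-0.1,0],255],[[0,0,0],[-0.08,-0.1,0],255],[[0,0,0],[0.07,-0.1,0],255],[[0,0,0],[-0.08,0.05,0],255],[[0,0,0],[-0.23,-0.1,0],255],[[0,0,0],[-0.08,-0.25,0],255],[[0,0,0],[-0.08,-0.1,0],255],[[0,0,0],[-0.08,-0.1,0],255]]}}

```text
clock: 11.65
tcp_pos: [0.5027, 0.2895, 0.0882]
orientation: [0.001, 0.537, 0.844, 0.0]
wrist_force: [-1.3, -0.9, 8.6]
finger_gap: 0.0165
grip_force: 79.8
```

```bash
python3 - <<'E'
from h import *
s=env.get_state();print(s['tcp_pos'],s['wrist_force'],s['ft_torque'])
c,im,d=cam('wrist'); save('seat1',im)
c,im,d=cam('side'); save('seat1s',cv2.resize(im[100:220,140:300],(640,480)))
E
```

```text
[0.50272129 0.28946735 0.08816721] [-1.25468288 -0.90294071  8.61230712] [-3.96719535e-01  2.67432037e-01 -1.58712963e-04]
```

View pics/seat1s.png

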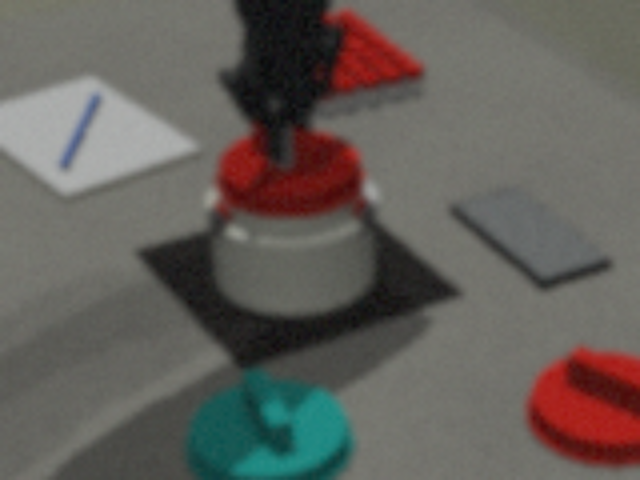

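The lid stays perched at neck-top height, even after I searched 1.5 mm around the centre, so it's the wrong one. I'll put it back where it came from.

```bash
python3 - <<'E'
from h import *
goal([.4638,-.1037,-.001],115)
E
```

```text
turn [0.05 0.06 0.03] shift [-33.97 -20.17   8.93] t 11.75
```

Request:
{"fn": "carry_out", "kwargs": {"steps": [[[0,0,0],[0,0,-2],255],[[0,0,0],[-1,-0.6,-5],255],[[0,0,0],[-6,-3.5,-5],255],[[0,0,0],[-11,-6.5,-5],255],[[0,0,0],[-16,-9.5,-5],255],[[0,0,0],[-21,-12.5,-5],255],[[0,0,0],[-26,-15.5,-3],255],[[0,0,0],[-31,-18.4,0],255]]}}

```text
clock: 12.75
tcp_pos: [0.4668, -0.0686, 0.0881]
orientation: [0.001, 0.537, 0.844, 0.0]
wrist_force: [1.2, 0.7, -2.1]
finger_gap: 0.0162
grip_force: 78.5
```

```bash
python3 - <<'E'
from h import *
goal([.4638,-.1037,-.001],115)
E
```

```text
turn [0.03 0.05 0.05] shift [-3.05 -1.76  8.91] t 12.75
```

Request:
{"fn": "carry_out", "kwargs": {"steps": [[[0,0,0],[-2,-1.2,3],255],[[0,0,0],[-3,-1.7,5],255],[[0,0,0],[-3,-1.7,7],255],[[0,0,0],[-3,-1.7,8.2],255],[[0,0,0],[-3,-1.7,8.9],255],[[0,0,0],[-3,-1.7,9.0],255],[[0,0,0],[-3,-1.7,9.0],255],[[0,0,0],[-3,-1.7,9.0],120]]}}

```text
clock: 13.75
tcp_pos: [0.4649, -0.101, -0.001]
orientation: [0.001, 0.537, 0.844, 0.0]
wrist_force: [-0.7, 0.4, -0.5]
finger_gap: 0.0337
grip_force: 0.0
```

```bash
python3 - <<'E'
from h import *
s=env.get_state();print(s['tcp_pos'],s['wrist_force'],s['finger_gap'])
y=np.radians(115)
goal(np.r_[np.array([.624,-.006])-.03*np.array([np.cos(y),np.sin(y)]),.20],115)
E
```

```text
[ 0.46492359 -0.10100043 -0.00097214] [-0.72160374  0.39829385 -0.50862762] 0.03371993246336352
turn [0.05 0.04 0.07] shift [ -1.15  18.45 -20.08] t 13.75
```

Lid A is back down. Next is lid B, approached from a higher look pose.

Request:
{"fn": "carry_out", "kwargs": {"steps": [[[0,0,0],[0,0,-1.5],60],[[0,0,0],[0,0,-6],0],[[0,0,0],[0,0,-12],0],[[0,0,0],[-0.5,5,-16],0],[[0,0,0],[-0.8,10,-20],0],[[0,0,0],[-1,15,-20],0],[[0,0,0],[-1.1,18.4,-20],0],[[0,0,0],[-1.1,18.4,-20],0]]}}

```text
clock: 14.75
tcp_pos: [0.6375, -0.0319, 0.198]
orientation: [0.0, 0.536, 0.844, 0.0]
wrist_force: [-0.8, -0.6, 0.2]
finger_gap: 0.0854
grip_force: 0.0
```

```bash
sed -i 's/,.024\],/,-.0015],/' lid.py; python3 lid.py .624 -.006 115 lidB
```

```text
[ 0.63748199 -0.03187381  0.19795939] [-0.025 -0.036 -0.059  0.011 -0.011 -0.009]
bar [ 0.62457397 -0.006844  ] (18.02117347717285, 70.27515411376953) mean [ 0.62405024 -0.00556663  0.0486071 ] 1270 yaw 113.25678990162517
top (0.6242977380752563, -0.006860102526843548) 0.05855525657534599 7985
all ((0.6252843737602234, -0.00732047762721777), 0.06315729022026062)
turn [-0.03 -0.02  1.88] shift [ 2.81  0.03 19.96] t 14.8
```

Request:
{"fn": "carry_out", "kwargs": {"steps": [[[0,0,1.9],[2.8,0,5],60],[[0,0,1.9],[2.8,0,10],100],[[0,0,1.9],[2.8,0,14],130],[[0,0,1.9],[2.8,0,17],140],[[0,0,1.9],[2.8,0,19],140],[[0,0,1.9],[2.8,0,19.9],140],[[0,0,1.9],[2.8,0,19.9],200],[[0,0,1.9],[2.8,0,19.9],255]]}}

```text
clock: 15.8
tcp_pos: [0.6245, -0.0079, 0.0008]
orientation: [0.001, 0.551, 0.835, 0.0]
wrist_force: [0.7, 0.5, -1.0]
finger_gap: 0.0165
grip_force: 79.3
```

Request:
{"fn": "carry_out", "kwargs": {"steps": [[[0,0,0],[0,0,0],255],[[0,0,0],[0,0,0],255],[[0,0,0],[0,0,0],255],[[0,0,0],[0,0,0],255],[[0,0,0],[0,0,-3],255],[[0,0,0],[0,0,-7],255],[[0,0,0],[0,0,-11],255],[[0,0,0],[0,0,-14],255]]}}

```text
clock: 16.8
tcp_pos: [0.6241, -0.0075, 0.1408]
orientation: [0.0, 0.551, 0.835, 0.0]
wrist_force: [0.4, 0.3, -0.9]
finger_gap: 0.0163
grip_force: 79.6
```

```bash
python3 - <<'E'
from h import *
s=env.get_state();print(s['tcp_pos'],s['wrist_force'],s['finger_gap'])
goal([.5022,.2898,.11],113.2,s)
E
```

```text
[ 0.62407353 -0.00753959  0.14084039] [ 0.36954054  0.32454807 -0.9439914 ] 0.0163489892955163
turn [ 0.04  0.01 -0.04] shift [32.13  0.49  3.08] t 16.8
```

Request:
{"fn": "carry_out", "kwargs": {"steps": [[[0,0,0],[4,0.1,0],255],[[0,0,0],[10,0.2,0],255],[[0,0,0],[16,0.3,0],255],[[0,0,0],[22,0.4,0],255],[[0,0,0],[27,0.5,0],255],[[0,0,0],[30.5,0.5,0],255],[[0,0,0],[32,0.5,1.5],255],[[0,0,0],[32,0.5,3],255]]}}

```text
clock: 17.8
tcp_pos: [0.502, 0.2888, 0.108]
orientation: [-0.0, 0.55, 0.835, -0.0]
wrist_force: [-0.8, -0.3, -1.8]
finger_gap: 0.0163
grip_force: 79.6
```

Request:
{"fn": "carry_out", "kwargs": {"steps": [[[0,0,0],[0,0,0],255],[[0,0,0],[0,0,0],255],[[0,0,0],[0,0,0.4],255],[[0,0,0],[0,0,0.8],255],[[0,0,0],[0,0,1.2],255],[[0,0,0],[0,0,1.6],255],[[0,0,0],[0,0,1.6],255],[[0,0,0],[0,0,1.6],255]]}}

```text
clock: 18.8
tcp_pos: [0.5027, 0.2886, 0.0936]
orientation: [0.0, 0.551, 0.835, 0.0]
wrist_force: [0.3, -0.2, -0.5]
finger_gap: 0.0163
grip_force: 79.6
```

```bash
python3 - <<'E'
from h import *
s=env.get_state();print(s['tcp_pos'],s['wrist_force'],s['finger_gap'])
goal([.5021,.2891,.087],113.2,s)
E
```

```text
[0.50265817 0.28864261 0.09356167] [ 0.25774601 -0.22259806 -0.46933582] 0.016342272554254862
turn [ 0.01 -0.   -0.04] shift [ 0.06 -0.03  0.66] t 18.8
```

Request:
{"fn": "carry_out", "kwargs": {"steps": [[[0,0,0],[0.06,-0.03,0.2],255],[[0,0,0],[0.06,-0.03,0.4],255],[[0,0,0],[0.06,-0.03,0.6],255],[[0,0,0],[0.06,-0.03,0.7],255],[[0,0,0],[0.06,-0.03,0.8],255],[[0,0,0],[0.06,-0.03,0.9],255],[[0,0,0],[0.06,-0.03,0.9],255],[[0,0,0],[0.06,-0.03,0.9],255]]}}

```text
clock: 19.8
tcp_pos: [0.5024, 0.2892, 0.0902]
orientation: [0.001, 0.551, 0.835, 0.002]
wrist_force: [-11.2, -4.7, 33.1]
finger_gap: 0.0164
grip_force: 84.4
```

Request:
{"fn": "carry_out", "kwargs": {"steps": [[[0,0,0],[0,0,-0.5],255],[[0,0,0],[0,0,-0.4],255],[[0,0,0],[0.15,0,-0.4],255],[[0,0,0],[0,0.15,-0.4],255],[[0,0,0],[-0.15,0,-0.4],255],[[0,0,0],[0,-0.15,-0.4],255],[[0,0,0],[0,0,-0.4],255],[[0,0,0],[0,0,-0.4],255]]}}

```text
clock: 20.8
tcp_pos: [0.503, 0.2893, 0.0902]
orientation: [0.001, 0.551, 0.835, 0.001]
wrist_force: [-3.3, -0.9, 12.5]
finger_gap: 0.0167
grip_force: 81.7
```

```bash
python3 - <<'E'
from h import *
s=env.get_state();print(s['tcp_pos'],s['wrist_force'],s['ft_torque'])
goal([.6243,-.0077,.09],113.2,s)
E
```

```text
[0.50297641 0.28927833 0.09023188] [-3.3313256  -0.93097273 12.4563234 ] [-0.45001034  0.76919424  0.01079462]
turn [ 0.13  0.01 -0.04] shift [-3.208e+01 -5.200e-01  3.000e-02] t 20.8
```

This one is perched too. I'll return lid B to its place and go to lid C.

Request:
{"fn": "carry_out", "kwargs": {"steps": [[[0,0,0],[0,0,-2],255],[[0,0,0],[-1,0,-4],255],[[0,0,0],[-6,-0.1,-4],255],[[0,0,0],[-12,-0.2,-4],255],[[0,0,0],[-18,-0.3,-4],255],[[0,0,0],[-24,-0.4,-2],255],[[0,0,0],[-29,-0.5,1],255],[[0,0,0],[-32,-0.5,4],255]]}}

```text
clock: 21.8
tcp_pos: [0.6242, -0.01, 0.0467]
orientation: [0.0, 0.552, 0.834, -0.0]
wrist_force: [0.2, 0.3, -1.0]
finger_gap: 0.0164
grip_force: 79.6
```

```bash
python3 - <<'E'
from h import *
goal([.6243,-.0077,.0005],113.2)
E
```

```text
turn [-0.    0.01 -0.19] shift [0.2  0.1  4.62] t 21.8
```

Request:
{"fn": "carry_out", "kwargs": {"steps": [[[0,0,0],[0,0,1],255],[[0,0,0],[0,0,2.3],255],[[0,0,0],[0,0,3.5],255],[[0,0,0],[0,0,4.3],255],[[0,0,0],[0,0,4.6],255],[[0,0,0],[0,0,4.6],255],[[0,0,0],[0,0,4.6],120],[[0,0,0],[0,0,4.6],100]]}}

```text
clock: 22.8
tcp_pos: [0.624, -0.0073, 0.0032]
orientation: [0.001, 0.551, 0.835, 0.0]
wrist_force: [-0.1, 0.3, 0.5]
finger_gap: 0.0514
grip_force: 0.0
```

Request:
{"fn": "carry_out", "kwargs": {"steps": [[[0,0,0],[0,0,0],60],[[0,0,0],[0,0,-3],0],[[0,0,0],[0,0,-8],0],[[0,0,0],[0,0,-14],0],[[0,0,0],[0,0,-20],0],[[0,0,0],[0,0,-20],0],[[0,0,0],[0,0,-20],0],[[0,0,0],[0,0,-20],0]]}}

```text
clock: 23.8
tcp_pos: [0.6223, -0.0071, 0.2006]
orientation: [-0.002, 0.551, 0.835, -0.001]
wrist_force: [-0.0, 0.2, 0.0]
finger_gap: 0.0854
grip_force: 0.0
```

```bash
python3 - <<'E'
from h import *
y=np.radians(160)
goal(np.r_[np.array([.479,-.334])-.03*np.array([np.cos(y),np.sin(y)]),.20],160)
E
```

```text
turn [ -0.11  -0.16 -46.85] shift [-26.48 -23.84   0.08] t 23.8
```

Request:
{"fn": "carry_out", "kwargs": {"steps": [[[0,0,-8],[-4.5,-4,0],0],[[0,0,-16],[-9,-8,0],0],[[0,0,-25],[-13.5,-12,0],0],[[0,0,-34],[-18,-16.2,0],0],[[0,0,-42],[-22.4,-20.2,0],0],[[0,0,-46.8],[-26.5,-23.8,0],0],[[0,0,-46.8],[-26.5,-23.8,0],0],[[0,0,-46.8],[-26.5,-23.8,0],0]]}}

```text
clock: 24.8
tcp_pos: [0.5081, -0.3438, 0.2009]
orientation: [-0.001, 0.175, 0.985, 0.001]
wrist_force: [0.6, -1.0, 0.1]
finger_gap: 0.0856
grip_force: 0.0
```

```bash
python3 lid.py .479 -.334 160 lidC
```

```text
[ 0.50806655 -0.34378282  0.20093791] [ 0.03  -0.015  0.003  0.001 -0.001 -0.002]
bar [ 0.4790036  -0.33531702] (17.572294235229492, 69.8795166015625) mean [ 0.47775288 -0.33442466  0.04862497] 1243 yaw 160.53207950571888
top (0.47895535826683044, -0.33479321002960205) 0.05842524394392967 7884
all ((0.47983255982398987, -0.3344171345233917), 0.06298884749412537)
turn [ 0.08 -0.12 -0.57] shift [ 3.02 -0.25 20.29] t 24.85
```

Request:
{"fn": "carry_out", "kwargs": {"steps": [[[0,0,-0.6],[3,-0.25,5],60],[[0,0,-0.6],[3,-0.25,10],100],[[0,0,-0.6],[3,-0.25,14],130],[[0,0,-0.6],[3,-0.25,17.5],140],[[0,0,-0.6],[3,-0.25,19.4],140],[[0,0,-0.6],[3,-0.25,20.2],140],[[0,0,-0.6],[3,-0.25,20.2],140],[[0,0,-0.6],[3,-0.25,20.2],200]]}}

```text
clock: 25.85
tcp_pos: [0.4807, -0.3366, 0.0016]
orientation: [0.001, 0.169, 0.986, -0.0]
wrist_force: [3.2, 6.3, 2.1]
finger_gap: 0.0217
grip_force: 0.8
```

Request:
{"fn": "carry_out", "kwargs": {"steps": [[[0,0,0],[0,0,0],255],[[0,0,0],[0,0,0],255],[[0,0,0],[0,0,0],255],[[0,0,0],[0,0,0],255],[[0,0,0],[0,0,0],255],[[0,0,0],[0,0,0],255],[[0,0,0],[0,0,0],255],[[0,0,0],[0,0,0],255]]}}

```text
clock: 26.85
tcp_pos: [0.4807, -0.337, 0.0019]
orientation: [0.001, 0.169, 0.986, -0.0]
wrist_force: [-0.0, 1.7, 6.2]
finger_gap: 0.0166
grip_force: 80.3
```

```bash
python3 - <<'E'
from h import *
s=env.get_state();print(s['tcp_pos'],s['wrist_force'],s['finger_gap'])
o=np.array([.479,-.3348])-s['tcp_pos'][:2]; print('lid-tcp',o)
goal(np.r_[np.array([.5022,.29])-o,.14],160.5,s)
E
```

```text
[ 0.48067767 -0.33703256  0.00189656] [-0.02715714  1.67830202  6.21139094] 0.01664703501763473
lid-tcp [-0.00167767  0.00223256]
turn [-0.02  0.15  0.06] shift [ 18.57  59.69 -13.87] t 26.85
```

Request:
{"fn": "carry_out", "kwargs": {"steps": [[[0,0,0],[0,0,-3],255],[[0,0,0],[0,0,-8],255],[[0,0,0],[1,3,-13],255],[[0,0,0],[2.5,8,-14],255],[[0,0,0],[4.1,13,-14],255],[[0,0,0],[5.7,18,-14],255],[[0,0,0],[7.2,23,-14],255],[[0,0,0],[8.8,28,-14],255]]}}

```text
clock: 27.85
tcp_pos: [0.4898, -0.0418, 0.1407]
orientation: [0.0, 0.169, 0.986, -0.0]
wrist_force: [1.1, 0.2, -0.9]
finger_gap: 0.0165
grip_force: 79.3
```

Request:
{"fn": "carry_out", "kwargs": {"steps": [[[0,0,0],[1.6,5,0],255],[[0,0,0],[3.1,10,0],255],[[0,0,0],[4.7,15,0],255],[[0,0,0],[6.2,20,0],255],[[0,0,0],[7.8,25,0],255],[[0,0,0],[9,29,0],255],[[0,0,0],[9.9,31.8,1],255],[[0,0,0],[9.9,31.8,2.5],255]]}}

```text
clock: 28.85
tcp_pos: [0.5027, 0.2915, 0.1153]
orientation: [0.001, 0.167, 0.986, 0.0]
wrist_force: [-0.6, -0.3, -0.5]
finger_gap: 0.0167
grip_force: 79.3
```

```bash
python3 - <<'E'
from h import *
s=env.get_state();print(s['tcp_pos'],s['wrist_force'],s['finger_gap'],s['qvel'].round(3))
goal([.5044,.2892,.096],160.5,s)
E
```

```text
[0.50267988 0.29154309 0.11534869] [-0.57152431 -0.32122801 -0.54850826] 0.01669114441519664 [-0.039  0.065 -0.243 -0.275 -0.018 -0.016]
turn [0.06 0.06 0.22] shift [-0.24 -0.17  1.93] t 28.85
```

Request:
{"fn": "carry_out", "kwargs": {"steps": [[[0,0,0],[-0.1,0,0],255],[[0,0,0],[-0.1,0,0],255],[[0,0,0],[-0.1,0,0.5],255],[[0,0,0],[-0.1,0,1],255],[[0,0,0],[-0.1,0,1.5],255],[[0,0,0],[-0.1,0,1.5],255],[[0,0,0],[-0.1,0,1.5],255],[[0,0,0],[-0.1,0,1.5],255]]}}

```text
clock: 29.85
tcp_pos: [0.5035, 0.2894, 0.1007]
orientation: [0.0, 0.169, 0.986, 0.0]
wrist_force: [-0.1, 0.4, -0.9]
finger_gap: 0.0163
grip_force: 79.3
```

```bash
python3 - <<'E'
from h import *
s=env.get_state();print(s['tcp_pos'],s['wrist_force'],s['finger_gap'],s['qvel'].round(3))
goal([.5044,.2892,.09],160.5,s)
E
```

```text
[0.50350565 0.28944    0.10069327] [-0.10698589  0.36557192 -0.88186716] 0.016267742496366002 [-0.    -0.002  0.001 -0.002 -0.    -0.001]
turn [0.02 0.01 0.06] shift [-0.09  0.01  1.07] t 29.85
```

Request:
{"fn": "carry_out", "kwargs": {"steps": [[[0,0,0],[-0.09,0,0.3],255],[[0,0,0],[-0.09,0,0.6],255],[[0,0,0],[-0.09,0,0.8],255],[[0,0,0],[-0.09,0,0.95],255],[[0,0,0],[-0.09,0,1.1],255],[[0,0,0],[-0.09,0,1.2],255],[[0,0,0],[-0.09,0,1.2],255],[[0,0,0],[-0.09,0,1.2],255]]}}

```text
clock: 30.85
tcp_pos: [0.5043, 0.289, 0.0886]
orientation: [0.0, 0.169, 0.986, 0.0]
wrist_force: [-0.3, -0.4, -0.3]
finger_gap: 0.0166
grip_force: 79.2
```

```bash
python3 - <<'E'
from h import *
s=env.get_state();print(s['tcp_pos'],s['wrist_force'],s['ft_torque'])
E
```

```text
[0.50433446 0.28904579 0.08862309] [-0.25222756 -0.38611563 -0.29136835] [-0.05721837 -0.01827363  0.00034705]
```

It goes over the neck with no force, so this is the right lid. I'll press it down.

Request:
{"fn": "carry_out", "kwargs": {"steps": [[[0,0,0],[0,0,0.3],255],[[0,0,0],[0,0,0.6],255],[[0,0,0],[0,0,0.8],255],[[0,0,0],[0,0,1.0],255],[[0,0,0],[0,0,1.2],255],[[0,0,0],[0,0,1.4],255],[[0,0,0],[0,0,1.5],255],[[0,0,0],[0,0,1.5],255]], "force": 100}}

```text
clock: 31.85
tcp_pos: [0.5041, 0.2888, 0.075]
orientation: [0.0, 0.169, 0.986, -0.0]
wrist_force: [-2.7, -0.9, 7.3]
finger_gap: 0.016
grip_force: 101.6
```

```bash
python3 - <<'E'
from h import *
s=env.get_state();print(s['tcp_pos'],s['wrist_force'],s['ft_torque'])
E
```

```text
[0.50405609 0.28882925 0.07499178] [-2.66612258 -0.88492436  7.34224858] [-0.34458842  0.58052903  0.02281502]
```

Request:
{"fn": "carry_out", "kwargs": {"steps": [[[0,0,0],[0,0,0.1],255],[[0,0,0],[0,0,0.2],255],[[0,0,0],[0,0,0.2],255],[[0,0,0],[0,0,0.2],255],[[0,0,0],[0,0,0.1],255],[[0,0,0],[0,0,-0.1],120],[[0,0,0],[0,0,-0.1],60],[[0,0,0],[0,0,-0.1],0]]}}

```text
clock: 32.85
tcp_pos: [0.5041, 0.2889, 0.0741]
orientation: [-0.0, 0.169, 0.986, -0.0]
wrist_force: [-0.0, 0.2, -0.8]
finger_gap: 0.0701
grip_force: 0.0
```

Request:
{"fn": "carry_out", "kwargs": {"steps": [[[0,0,0],[0,0,0],0],[[0,0,0],[0,0,-3],0],[[0,0,0],[-1,0,-8],0],[[0,0,0],[-3,0,-14],0],[[0,0,0],[-3,0,-17],0],[[0,0,0],[-3,0,-17],0],[[0,0,0],[-3,0,-17],0],[[0,0,0],[-3,0,-17],0]]}}

```text
clock: 33.85
tcp_pos: [0.5316, 0.2787, 0.2427]
orientation: [-0.001, 0.169, 0.986, -0.001]
wrist_force: [0.3, -0.5, -0.3]
finger_gap: 0.0853
grip_force: 0.0
```

```bash
python3 - <<'E'
from h import *
c,im,d=cam('wrist')
v,u=np.nonzero(d>0); P=depthpts(c,np.c_[u,v],d[v,u])
k=(np.linalg.norm(P[:,:2]-[.5022,.29],axis=1)<.055)&(P[:,2]>.07)&(P[:,2]<.102); q=P[k]
A=np.c_[q[:,:2]-[.5022,.29],np.ones(len(q))]; f=np.linalg.lstsq(A,q[:,2],rcond=None)[0]
print('top z',f[2],'tilt deg',np.degrees(f[:2]),len(q))
c2,im2,d2=cam('scene'); save('end',np.hstack([cv2.resize(im,(400,300)),cv2.resize(im2,(400,300))]))
print(env.get_state()['tcp_pos'])
E
```

```text
top z 0.09393610047054796 tilt deg [ 0.01660465 -0.05335136] 8388
[0.531742   0.2788734  0.24309432]
```

View pics/end.png

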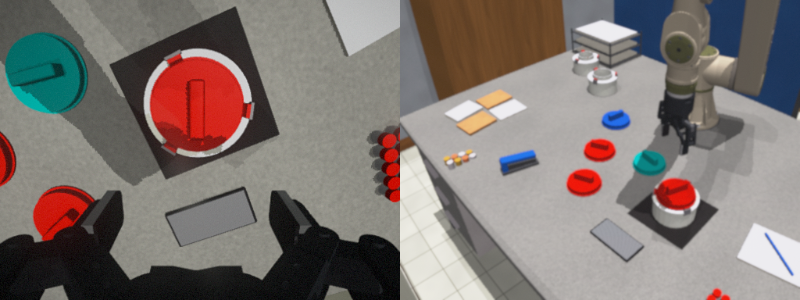

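The lid is on the tub at (197,103) in the left half of the picture. Its top is at 94 mm where 93 mm is expected, and its tilt is under 0.1°. The other two lids lie flat on the desk at (600,150) and (584,182), and the phone and stapler haven't moved.

```bash
python3 -c "
from workcell import env
print(env.hand_in())"
```

```text
the job is handed in; nothing more can be done
None
```

The tub is closed: the third lid I tried fitted and is pressed home and level, the other two are flat on the desk clear of the tub, and the job was handed in at about 34 s.

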